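# Unclamp the inspection lamp and light the projector lens

### The arm

A 7-joint arm with a two-finger parallel gripper is mounted at the origin on a cart in front of the work surface, level with it; the furniture and walls round the work are solid. World frame = base frame: x ahead of the robot, y to its left, z up, the work surface at z = 0. Lengths are in mm, angles in rad, forces in N, time in s.
With the tool pointing down it reaches from about 400 to 900 mm from the base axis. Payload 5.6 kg.
Tool frame: the origin (TCP) lies midway between the tips of the shut fingers; the grasp point (between the pads) lies 19 mm behind it; z points along the fingers, y is the line along which they close (so a half turn about z gives the same grasp; the last joint's range is limited). The gripper opens to 92 mm and grips with 3 to 60 N. Pads are 20 mm wide; open, the fingers measure 128 mm over their backs; the gripper's body (75 mm by 189 mm) begins 69 mm behind the grasp point.
Start: joints at [1.086, 0.468, -0.012, 1.603, 0.006, 1.071, -0.056], TCP at [277.88, -587.615, 214.592] pointing down, gripper open.
Joint ranges: [-2.53, 2.53], [-0.31, 2.02], [-1.57, 1.55], [0.28, 2.44], [-1.29, 4.43], [0.15, 1.84], [-2.92, 2.92]. Speed limits (rad/s): [2.57, 2.57, 3.14, 3.14, 3.14, 3.14, 3.14].

### API

Orientations are given as a rotation vector (axis times angle).
In Python, from cell import robot, grip, kin, viewer gives the robot as it stands. Calls block until the motion is done:
- robot.movep(position, orientation): joint-space move of the TCP to a pose.
- robot.servo_line(position, feed=150, rotation=None): straight line of the TCP; rotation=None keeps the orientation; feed is the mean speed in mm/s.
- robot.goto_joints(angles): joint-space move.
- grip(opening, newtons=None): opening from 0.0 (shut) to 1.0 (fully open); newtons is the grip in N (None keeps the last); returns when the fingers have stopped.
- robot.hold(seconds).
- kin.ik(position, orientation): joint angles nearest the present ones, or None.
- robot.observe(): the state.
- viewer.read_camera(name): name is "side" or "top" or "wrist"; returns the picture (400x640x3 uint8, red, green, blue); there is no depth.
- viewer.camera_info(name): a dict with "camera_matrix" (3x3 intrinsics, pixels), "k1" (the pictures are not rectified: a ray, as slopes to the right and down, at radius r is drawn at 1 + k1 r^2 times it, then the intrinsics apply), "R" (3x3) and "t" (3): a world point X has camera coordinates R X + t. Camera axes: x right, y down, z forward; pixel columns grow to the right and rows downward; lengths in mm; the calibration is good to about 2 mm. A picture is of the moment at which its call begins: read the wrist's pose just before it. camera_info takes no time and is no camera call; for the wrist camera it gives the pose at the moment of the call.
A pose or a line that the arm cannot do raises robot.IKError and nothing moves.
- robot.job_done(): hands the job in; it is judged then, once.
Trained networks look in the newest picture that a camera, given by its name, has taken for a name from the list of things; names that differ only in an ending like _2 or _b are one class to them, and where a whole thing is asked for, a point or a joint stands for the part that bears it (a point fixed in the world has none). Each returns a list of dicts, best first, with "confidence" (0 to 1); they miss things now and then, are a little off and sometimes report something else, mostly with a low value. They report only what shows in the picture. A call takes as long as a camera call.
- viewer.silhouettes(name, camera): "mask" (400x640 bool, what is visible of it).
- viewer.pinpoint(name, camera): "at" ([x, y, z] in mm, in the coordinates of the camera as it stood for that picture, good to about 4 mm: a listed point, or the origin of a listed thing).
The state is a dict: "t": time; "joints": joint angles; "joint_velocities": joint speeds; "joint_torque": joint torques, N m; "tcp_pos": TCP position; "tcp_rot": TCP orientation; "contact_force": force on the tool from outside, world axes, zero at the start; "wrist_torque": the same for the moment, N m; "grip_width": opening from 0.0 (shut) to 1.0 (fully open); "grip_force": force on a finger pad.
Only numpy, scipy, OpenCV 4.12 (cv2) and the standard library are available. Lean on these libraries where they do the work, as an engineer would, in place of code of your own. Each camera call takes 0.05 s, during which the arm holds its last target. There are 200 camera calls.

### The job

The inspection lamp stands lens-down in its holder, kept there by a swing clamp. Turn the clamp's wing knob clockwise until the arm is clear of the lamp's collar, draw the lamp straight up out of the holder, tip it about half-way between upright and level, and aim it at the domed lens on top of the projector that stands on the round stand, from about a hand's breadth (10 cm) away. Do not touch that projector with the lamp or disturb the other things, and finish while still holding the lamp there, raised and steady: do not put it down or let go.

Things in the scene. Friction and masses are not known exactly. Their poses are not given: they have to be found in the camera images.
- holder: fixed holder; steel base plate 90 (x) x 170 (y) x 10 mm, origin at its centre on the bench, z up. At y=-45 mm the holster tube: rim 72 mm above the bench, 62 mm across, bore 38 mm; the lamp hangs in it by its collar, lens 16 mm above the bench; lift it 60 mm or more to clear the rim. At y=+45 mm the clamp pillar. Turned up to 23 degrees, on either side of the bench
- clamp (a joint): swing clamp on the pillar, rad. 0: steel arm (71 mm axis to tip, 18 wide, 8 thick, underside 79 mm above the bench) points to the holder's -y, over the collar. Grows clockwise seen from above (arm swings to the holder's -x), stop at 1.5; starts at 0 to 0.15. Above 0.5 the arm is clear of the lamp. Friction 0.06 N m; stays where left
- knob_grip (a point): middle of the wing knob on the clamp's upright axis, 113 mm above the bench; the wing is an upright black bar 12 mm thick, 42 long, 28 high (14 mm below and above this point), in line with the arm. Axes turn with the clamp: y along the bar (arm points to -y), x across its 12 mm (grasp across x from above), z up
- lamp_grip (a point): centre of the black flat-sided handle of the loose lamp (145 mm long, 0.10-0.21 kg), at first 131 mm above the bench. Handle 24 (its x, grasp across this) x 34 (y) x 60 mm (z). z: from lens to tail, up as it stands. Towards -z: neck 26 mm thick, collar 50 mm across, 6 thick, its top 53 mm from this point, aluminium head 32 mm across. x, y at first within 9 degrees of the holder's
- lamp_lens (a point): centre of the lamp's lens face, at the end of the head, 115 mm from lamp_grip along -z; the light shines along the lamp's -z. Same axes as lamp_grip
- lamp: the whole loose inspection lamp; origin at the lens face, same point and axes as lamp_lens
- projector_lens (a point): top of the domed lens of the projector to be lit: a loose silvery-white cup-shaped headlamp projector 68 x 70 mm wide, 72 mm high, standing lens-up on the round stand; this point is on top, 94 mm above the bench
- projector: the same projector; origin in its underside
- stand: fixed round steel stand under that projector, 100 mm diameter, 22 mm high, origin at the centre of its underside. Lies on the other side of the bench from the holder
- spare_projector: bystander: a like projector 74 mm wide, 73 mm high, standing straight on the bench at the right; origin in its underside; leave alone
- bulb: bystander: small bulb 32 x 32 x 46 mm, upright, in the middle; origin in its underside; leave alone
- relay: bystander: black relay 30 x 28 x 37 mm, near the front middle; origin in its underside; leave alone
- sealant_tube: bystander: black tube 47 x 166 x 31 mm lying near the front edge; origin in its underside; leave alone

How it is judged (in metres and radians):
On the way, in this order (a step that is already met when the one before it is completed fails the run):
1. the clamp arm is turned clear of the collar while the lamp still stands in its holder (value of joint clamp above 0.5 rad and height (world z) of lamp_lens below 0.03 m), for 0.1 s.
2. the lamp is drawn up out of the holder in the gripper (height (world z) of lamp_lens above 0.076 m and contact force between the fingers and lamp above 1 N), for 0.1 s.
At the end, for the whole second after the job is handed in: The lamp is held still by the gripper alone, 29 to 61 degrees from upright, its lens over 110 mm above the bench and 50 to 160 mm from the projector's lens along the beam; its axis passes the lens top within 25 mm in each cross direction; clamp left open (angle between lamp_grip's own z axis and vertical between 0.5 and 1.07 rad and z of projector_lens in the frame of lamp_lens between -0.16 and -0.05 m and x of projector_lens in the frame of lamp_lens between -0.025 and 0.025 m and y of projector_lens in the frame of lamp_lens between -0.025 and 0.025 m and height (world z) of lamp_lens above 0.11 m and contact force between the fingers and lamp above 1 N and contact force between lamp and holder below 0.1 N and contact force between lamp and stand below 0.1 N and contact force between lamp and projector below 0.1 N and linear speed of lamp below 0.03 m/s and value of joint clamp above 0.4 rad); the arm keeps its last pose, push and grip.
It fails at once if the lamp touches the projector on the stand (contact force between lamp and projector above 0.5 N).
It fails at once if the projector on the stand is shifted by more than 15 mm (distance of projector from where it was at the start of the episode above 0.015 m).
It fails at once if a bystander (spare projector, bulb, relay or tube) is shifted by more than 30 mm (distance of any of spare_projector, bulb, relay, sealant_tube from where it was at the start of the episode above 0.03 m).
It also fails if it takes over 48 s, if anything falls off the work surface, if the arm or the gripper's body presses on something with over 40 N, if the wrist force passes 120 N, or if a joint passes its speed limit or range.

## Working session

There is one attempt and no reset: what is moved stays moved. The work goes in short steps, each a Python script; the robot and the scene stay as the last script left them, time stands still between calls to the robot, and variables do not carry over. Pictures are saved under pics/ and viewed, at most 10 in all, crops included, and the job is handed in when it is done.

```bash
ls; mkdir -p pics; cat > h.py <<'E'
import numpy as np, cv2
from scipy.spatial.transform import Rotation as Ro
from cell import robot, grip, kin, viewer
def toworld(p,ci): return np.array(ci["R"]).T@(np.array(p)-np.array(ci["t"]))
def find(n,cam,ci,k=2):
    return [(round(d["confidence"],2),toworld(d["at"],ci).round(1)) for d in viewer.pinpoint(n,cam)[:k]]
def shot(cam,fn=None):
    ci=viewer.camera_info(cam); im=viewer.read_camera(cam)
    if fn: cv2.imwrite("pics/"+fn,im[:,:,::-1])
    return im,ci
E
python3 - <<'E'
from h import *
for c in ("top","side"):
    im,ci=shot(c,c+"1.png")
    for n in ["holder","knob_grip","lamp_grip","lamp_lens","projector_lens","stand","projector","spare_projector","bulb","relay","sealant_tube"]:
        print(c,n,find(n,c,ci))
print(robot.observe()["t"])
a=cv2.imread("pics/top1.png");b=cv2.imread("pics/side1.png")
cv2.imwrite("pics/both.png",cv2.resize(np.vstack([a,b]),(480,600)))
E
```

```text
pics
top holder [(0.6, array([ 554.7, -150.4,   -1.4]))]
top knob_grip [(0.63, array([ 545.1, -106.2,  112.9]))]
top lamp_grip [(0.8, array([ 566.5, -190.5,  129.7]))]
top lamp_lens [(0.23, array([ 547. , -105.2,  112.6]))]
top projector_lens [(0.54, array([547.3, 141.3,  94.6]))]
top stand [(0.78, array([542.8, 141.9,   2.8])), (0.27, array([442.1,   7.9,   1. ]))]
top projector [(0.82, array([548.1, 146.2,  20.2]))]
top spare_projector [(0.58, array([545.1, 137.2,  90.2]))]
top bulb [(0.56, array([647.1,  -7.3,  -1.9]))]
top relay [(0.42, array([441.4,   4.4,   1.4]))]
top sealant_tube [(0.86, array([417. , 166.5,   1.3])), (0.67, array([547.1, 138.6,  93.2]))]
side holder [(0.88, array([ 555.6, -147.6,   -0.6]))]
side knob_grip [(0.7, array([ 546.5, -110.9,  109.3]))]
side lamp_grip [(0.5, array([ 571.2, -193.6,  127.5]))]
side lamp_lens [(0.47, array([649.5,  -8. ,  -0.8]))]
side projector_lens [(0.71, array([549.2, 142.2,  91.1]))]
side stand [(0.69, array([ 5.437e+02,  1.376e+02, -2.000e-01]))]
side projector [(0.6, array([550.8, 142.5,  22.1])), (0.5, array([ 571.9, -195. ,  130.4]))]
side spare_projector [(0.84, array([ 534.8, -390.1,   -2.9]))]
side bulb [(0.71, array([649.3,  -6.8,  -0.9]))]
side relay [(0.74, array([446.3,   5. ,  -2.5]))]
side sealant_tube [(0.68, array([414.7, 161.5,   0.5])), (0.28, array([ 536.5, -391.1,   -5.6]))]
1.2
```

View pics/both.png

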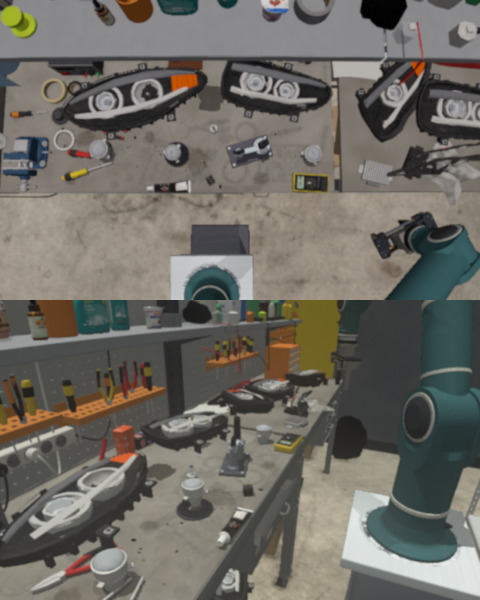

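The pictures show the holder with the lamp right of centre, the projector on its stand left of centre, and the route between them free. Detections agree with the given heights, and the holder yaw is about +15°. Next I check reachability of the poses and take a close look.

```bash
cat >> h.py <<'E'
def down(th):  # tool down, closing axis at yaw th
    y=np.array([np.cos(th),np.sin(th),0]); z=np.array([0,0,-1.]); return np.c_[np.cross(y,z),y,z]
def rv(R): return Ro.from_matrix(R).as_rotvec()
def tilt(az,t,s):  # lamp z leaning t towards azimuth az; tool z=-lamp z, twist s about it
    Rr=Ro.from_rotvec(t*np.array([-np.sin(az),np.cos(az),0])).as_matrix()
    return Rr@down(s)
def final(P,az,t,s,d,g=0):
    R=tilt(az,t,s); return P-R[:,2]*(115+d+g)+R[:,2]*19, R
E
python3 - <<'E'
from h import *
P=np.array([548,142,94.])
q0=np.array(robot.observe()["joints"])
for f in (0,np.pi):
    for nm,p,th in (("look",[535,-150,330],.26),("knob",[546,-108,94],.26),("turned",[546,-108,94],-.7),("lamp",[569,-192,112],.26),("lift",[569,-192,260],.26)):
        q=kin.ik(p,rv(down(th+f))); print(f,nm,None if q is None else np.round(q,2))
for s in (-90,-45,0,45,90,135,180,225):
  for az in range(0,360,45):
    p,R=final(P,np.radians(az),.785,np.radians(s),100)
    q=kin.ik(p,rv(R))
    if q is not None: print(s,az,p.round(),np.round(q,2))
E
```

```text
0 look [ 0.64  0.26 -0.51  1.67  0.13  1.25  0.36]
0 knob [ 0.55  0.54 -0.53  1.9   0.37  0.8   0.08]
0 turned [ 0.42  0.5  -0.36  1.91  0.24  0.77 -0.77]
0 lamp [ 0.61  0.56 -0.45  1.79  0.3   0.87  0.28]
0 lift [ 0.63  0.39 -0.47  1.66  0.19  1.14  0.37]
3.141592653589793 look [ 0.23  0.21 -0.03  1.69  0.01  1.24 -2.67]
3.141592653589793 knob [ 0.04  0.47  0.12  1.93 -0.08  0.75 -2.68]
3.141592653589793 turned [ 1.02  0.98 -1.33  1.87  1.04  1.21  1.76]
3.141592653589793 lamp [ 0.14  0.51  0.17  1.82 -0.11  0.83 -2.51]
3.141592653589793 lift [ 0.2   0.34  0.09  1.69 -0.03  1.12 -2.58]
-90 90 [548. 281. 233.] [-0.46  0.79 -0.57  1.35  0.79  1.83 -2.69]
-90 135 [450. 240. 233.] [-1.75  0.42  0.9   2.09  0.57  0.96 -2.83]
-90 225 [450.  44. 233.] [ 0.78  0.03 -0.48  2.41 -1.24  0.7  -0.28]
-90 270 [548.   3. 233.] [ 0.51  0.48 -0.22  1.8  -0.69  1.24 -0.92]
-90 315 [646.  44. 233.] [ 0.19  0.84 -0.16  1.14 -0.38  1.77 -1.48]
-45 90 [548. 281. 233.] [-0.66  0.73 -0.23  1.37  0.63  1.72 -1.79]
-45 135 [450. 240. 233.] [-1.01  0.31 -0.01  2.04  0.84  1.18 -2.31]
-45 225 [450.  44. 233.] 
[... 1525 characters left out ...]
 1.8   1.86]
180 90 [548. 281. 233.] [-0.53  0.77 -0.45  1.35  0.73  1.79  2.06]
180 135 [450. 240. 233.] [-0.06  0.76 -1.32  1.99  1.27  1.77  1.32]
180 225 [450.  44. 233.] [ 0.47  0.01 -0.17  2.42 -1.25  0.71 -1.84]
180 270 [548.   3. 233.] [ 0.26  0.46  0.11  1.82 -0.8   1.32 -2.38]
180 315 [646.  44. 233.] [ 0.63  1.22 -1.34  1.09  0.41  1.8   2.65]
225 90 [548. 281. 233.] [-1.45  1.12  1.33  1.43 -0.31  1.55 -2.54]
225 135 [450. 240. 233.] [-0.06  0.76 -1.32  1.99  1.27  1.77  2.11]
225 225 [450.  44. 233.] [ 0.63  0.02 -0.33  2.41 -1.25  0.71 -1.06]
225 270 [548.   3. 233.] [ 0.4   0.47 -0.08  1.81 -0.74  1.27 -1.66]
225 315 [646.  44. 233.] [ 0.1   0.84  0.01  1.15 -0.48  1.8  -2.2 ]
```

```bash
python3 - <<'E'
from h import *
p=robot.observe()
robot.servo_line([278,-588,330],feed=200)
robot.movep([530,-150,330],rv(down(.26)))
im,ci=shot("wrist","w1.png")
print("cam",toworld([0,0,0],ci).round(), np.array(ci["R"])[2].round(2))
for n in ["knob_grip","lamp_grip","holder","clamp"]: print(n,find(n,"wrist",ci))
print(robot.observe()["t"])
E
```

```text
cam [510. -72. 500.] [ 0.07 -0.28 -0.96]
knob_grip [(0.9, array([ 544.6, -106.3,  113.3]))]
lamp_grip [(0.74, array([ 568.7, -194.7,  126.1])), (0.7, array([ 540.5, -393.4,    6.7]))]
holder [(0.68, array([ 559.2, -145.1,    1.4]))]Traceback (most recent call last):
  File "<stdin>", line 7, in <module>
  File "h.py", line 6, in find
    return [(round(d["confidence"],2),toworld(d["at"],ci).round(1)) for d in viewer.pinpoint(n,cam)[:k]]
                                                                             ~~~~~~~~~~~~~~~^^^^^^^
ValueError: it knows: bulb, holder, knob_grip, lamp, lamp_grip, lamp_lens, projector, projector_lens, relay, sealant_tube, spare_projector, stand
```

View pics/w1.png

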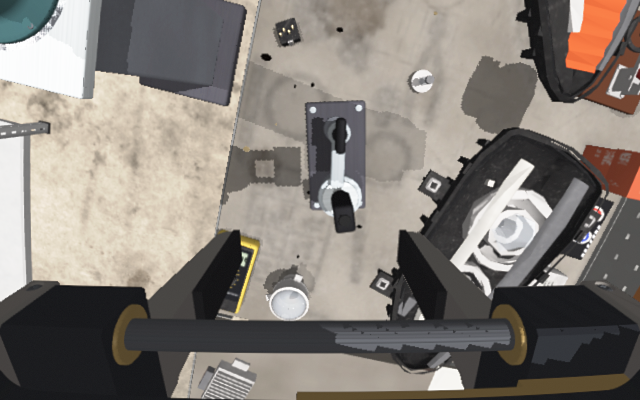

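```bash
cat >> h.py <<'E'
def pix2w(uv,z,ci):
    K=np.array(ci["camera_matrix"]); R=np.array(ci["R"]);t=np.array(ci["t"])
    d=np.linalg.inv(K)@[*uv,1]; d=d/d[2]; r=np.hypot(*d[:2]); ru=r
    for _ in range(20): ru=r/(1+ci["k1"]*ru**2)
    if r>0: d[:2]*=ru/r
    o=-R.T@t; v=R.T@d; return o+v*(z-o[2])/v[2]
E
python3 - <<'E'
import cv2
a=cv2.imread("pics/w1.png")[90:240,280:400]
cv2.imwrite("pics/w1c.png",cv2.resize(a,None,fx=4,fy=4,interpolation=cv2.INTER_CUBIC))
from h import *
ci=viewer.camera_info("wrist")
c=[pix2w(p,10,ci)[:2] for p in ((306,101),(364,101),(308,209))]
print(c, np.linalg.norm(c[1]-c[0]), np.linalg.norm(c[2]-c[0]), np.degrees(np.arctan2(*(c[1]-c[0])[::-1])),np.degrees(np.arctan2(*(c[0]-c[2])[::-1]))-90)
E
```

```text
[array([491.04037183, -76.55212593]), array([573.98344606, -54.4170144 ]), array([ 535.59641058, -239.27036155])] 85.84588939017807 168.70822384445898 14.942353483762703 15.31355082861333
```

View pics/w1c.png

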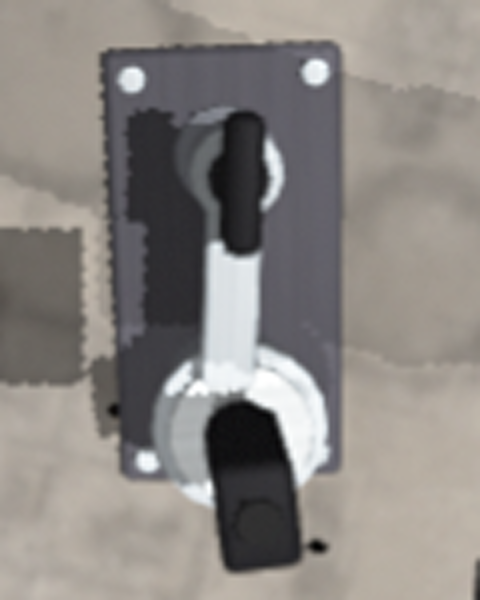

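```bash
python3 - <<'E'
from h import *
ci=viewer.camera_info("wrist")
f=lambda a,z: pix2w((280+a[0]/4-.4,90+a[1]/4-.4),z,ci)[:2]
def ang(a,b,z): d=f(b,z)-f(a,z); return np.degrees(np.arctan2(d[1],d[0])).round(1), np.linalg.norm(d).round(1)
print("bar",ang((240,250),(246,115),127),"arm",ang((217,390-20),(229,250),87), ang((203,370),(208,245),87),"lamp",ang((224,568),(300,560),161))
q=np.array(robot.observe()["joints"])
# approach and grasp knob
th=np.radians(15.1)-.09
grip(0.6)
robot.movep([545,-106,170],rv(down(th)))
robot.servo_line([545,-106,95],feed=80)
grip(0.0,newtons=25); robot.hold(.1)
o=robot.observe(); print(o["t"],o["grip_width"],o["grip_force"],o["contact_force"],o["tcp_pos"],o["wrist_torque"])
E
```

```text
bar (np.float64(103.3), np.float64(38.7)) arm (np.float64(100.0), np.float64(40.3)) (np.float64(103.2), np.float64(41.8)) lamp (np.float64(21.3), np.float64(21.9))
7.2 0.19407925854222005 25.000509917736053 [-5.82525741 -0.71971062  5.4793361 ] [ 543.67304733 -106.31120739   94.91711368] [-0.20406803  1.25653114  0.00437245]
```

Width of 18 mm rather than 12 suggests the tips caught the hub below the wing, so I'll regrip slightly higher.

```bash
python3 - <<'E'
from h import *
th=np.radians(13)
grip(0.5)
robot.servo_line([545,-106,104],feed=80,rotation=rv(down(th)))
grip(0.0,newtons=30); robot.hold(.1)
o=robot.observe(); print(o["t"],o["grip_width"],o["grip_force"],o["contact_force"],o["tcp_pos"],o["wrist_torque"])
im,ci=shot("wrist","w2.png"); 
E
```

```text
8.7583 0.1247312260714978 29.993868470191956 [-6.35602789 -1.53056885  3.4964597 ] [ 543.6804219  -106.27052705  103.74453106] [-0.20260308  1.112891    0.05344356]
```

View pics/w2.png

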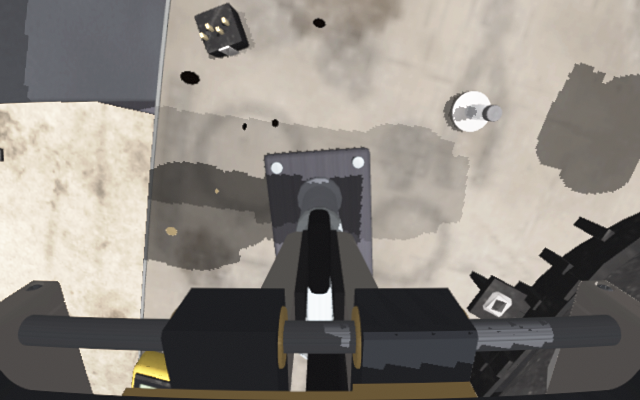

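```bash
python3 - <<'E'
from h import *
th=np.radians(13)
for i in range(1,7):
    robot.movep([543.8,-106.3,104],rv(down(th-.15*i)))
    o=robot.observe(); print(round(o["t"],2),round(o["grip_width"],3),np.round(o["contact_force"],1),np.round(o["tcp_pos"],1),np.round(o["wrist_torque"],2))
viewer.read_camera("wrist")
E
```

```text
9.06 0.129 [-1.9 -0.9 -0.3] [ 543.5 -106.3  103.8] [-0.19  0.54 -0.01]
9.31 0.129 [-4.6 -0.3  0.9] [ 543.3 -106.3  103.8] [-0.08  0.85 -0.01]
9.56 0.123 [-4.8  0.1  1. ] [ 543.1 -106.3  103.8] [-0.09  1.07 -0.03]
9.81 0.129 [-5.8 -0.5  1.6] [ 543.  -106.2  103.7] [-0.08  1.24  0.02]
10.06 0.127 [-6.  -0.2  2.1] [ 542.8 -106.2  103.8] [-0.02  1.34 -0.05]
10.31 0.132 [-6.8 -0.1  1.9] [ 542.7 -106.1  103.7] [ 0.05  1.42 -0.07]
```

```bash
python3 - <<'E'
from h import *
grip(0.5)
robot.servo_line([543,-106,200],feed=150)
robot.movep([566,-193,230],rv(down(np.radians(19))))
im,ci=shot("wrist","w3.png")
for n in ["knob_grip","lamp_grip"]: print(n,find(n,"wrist",ci))
print(robot.observe()["t"])
E
```

```text
knob_grip [(0.77, array([ 543.7, -107.3,  111.2]))]
lamp_grip [(0.7, array([ 567.1, -192.8,  127.9]))]
12.975
```

View pics/w3.png

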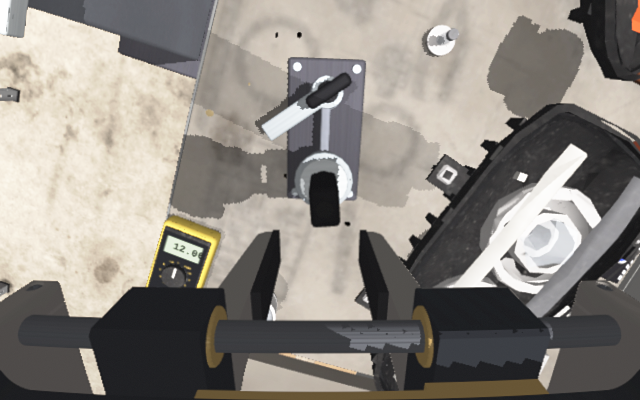

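```bash
python3 - <<'E'
from h import *
R=down(np.radians(21))
robot.servo_line([566.5,-193,112],feed=100,rotation=rv(R))
grip(0.0,newtons=45); robot.hold(.2)
o=robot.observe(); print(o["t"],o["grip_width"]*92,o["grip_force"],np.round(o["contact_force"],1),np.round(o["tcp_pos"],1),np.round(o["wrist_torque"],2))
p=np.array(o["tcp_pos"])
robot.servo_line(p+[0,0,20],feed=40)
o=robot.observe(); print(o["t"],o["grip_width"]*92,np.round(o["contact_force"],1),np.round(o["wrist_torque"],2))
robot.servo_line(p+[0,0,130],feed=100)
robot.hold(.2)
o=robot.observe(); print(o["t"],o["grip_width"]*92,o["grip_force"],np.round(o["contact_force"],1),np.round(o["tcp_pos"],1),np.round(o["wrist_torque"],2))
im,ci=shot("side","s2.png")
for n in ["lamp_grip","lamp_lens","projector_lens"]: print(n,find(n,"side",ci))
im,ci=shot("top")
for n in ["lamp_grip","lamp_lens","projector_lens"]: print(n,find(n,"top",ci))
E
```

```text
14.9667 23.79027615044032 44.9998676776886 [ 1.6 -0.4  2.9] [ 566.9 -193.   112.4] [ 0.04 -0.33  0.02]
15.625 23.76294245988143 [-0.1 -0.6 -2.1] [-0.02 -0.16  0.02]
17.075 23.794300683702108 44.99858915805817 [ 0.3  0.8 -2.3] [ 566.7 -193.   241.8] [-0.02 -0.09 -0.  ]
lamp_grip [(0.75, array([ 568.8, -194.1,  257.3]))]
lamp_lens [(0.64, array([ 567.2, -192.4,  144.3]))]
projector_lens [(0.78, array([546.6, 144.4,  90.8])), (0.41, array([549.5, 144.8,  17.7]))]
lamp_grip [(0.51, array([ 564. , -193. ,  261.7]))]
lamp_lens []
projector_lens [(0.92, array([544.3, 141.3,  93.7]))]
```

View pics/s2.png

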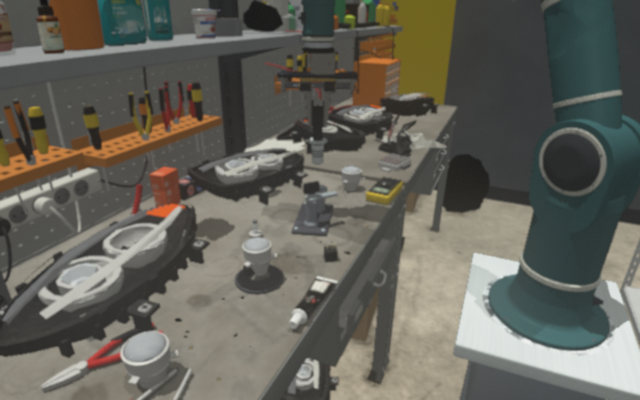

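```bash
python3 - <<'E'
from h import *
P=np.array([547,142.3,94.]); az=np.radians(270); s=np.radians(10)
robot.servo_line(np.array(robot.observe()["tcp_pos"])+[0,0,60],feed=120)
for d in (180,):
    p,R=final(P,az,.785,s,d); print(np.round(kin.ik(p,rv(R)),2)); robot.movep(p,rv(R))
p,R=final(P,az,.785,s,105); robot.servo_line(p,feed=60,rotation=rv(R)); robot.hold(.5)
o=robot.observe(); print(o["t"],o["grip_width"]*92,o["grip_force"],np.round(o["contact_force"],1),np.round(o["tcp_pos"],1),p,np.round(o["wrist_torque"],2))
Ra=Ro.from_rotvec(o["tcp_rot"]).as_matrix(); print("lens expected",np.array(o["tcp_pos"])+Ra[:,2]*96)
for c in ("side","top","wrist"):
    im,ci=shot(c,c+"3.png")
    for n in ["lamp_grip","lamp_lens","projector_lens","projector"]: print(c,n,find(n,c,ci,1))
a=cv2.imread("pics/side3.png")[100:330,150:450];b=cv2.imread("pics/wrist3.png")
cv2.imwrite("pics/fin.png",np.vstack([cv2.resize(a,(480,300)),cv2.resize(b,(480,300))]))
E
```

```text
[ 0.85  0.51 -0.58  1.68 -0.49  1.32  0.67]
20.7 23.829518779594512 44.99883949756622 [ 0.4 -0.5 -1.7] [5.470e+02 3.000e-01 2.362e+02] [5.47000000e+02 2.28138598e-01 2.36185042e+02] [-1.03 -0.12  0.01]
lens expected [546.98681051  68.10619355 168.29079526]
side lamp_grip [(0.67, array([551. , -13.5, 248. ]))]
side lamp_lens [(0.67, array([547.2,  65.2, 166.5]))]
side projector_lens [(0.91, array([545.9, 142.9,  93.2]))]
side projector [(0.56, array([546.5, 144.6,  20.9]))]
top lamp_grip [(0.75, array([545.8, 140.9,   2.2]))]
top lamp_lens []
top projector_lens [(0.86, array([544.2, 139.4,  92.1]))]
top projector [(0.56, array([549.5, 146.9,  21.1]))]
wrist lamp_grip [(0.84, array([545.8, -12. , 249.4]))]
wrist lamp_lens [(0.72, array([548.8,  70.6, 171.1]))]
wrist projector_lens [(0.91, array([546.6, 145.1,  90. ]))]
wrist projector [(0.63, array([555.8, 143.9,  21.8]))]
```

View pics/fin.png

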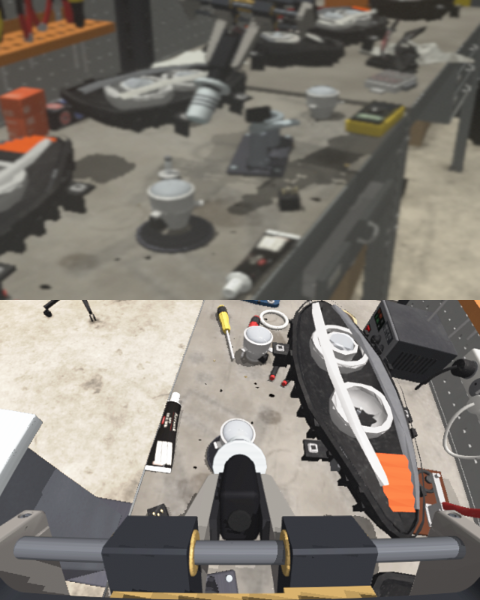

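The pictures show the lamp tilted 45° and pointing at the projector's lens. In the wrist view it lies right behind the lamp's head, at about (238,432). Lens, grip and projector measurements agree to a few mm and nothing has been disturbed, so I hand it in.

```bash
python3 -c "
from h import *
print(robot.job_done())"
```

```text
the job is handed in; nothing more can be done
None
```

The job is handed in at about 21 s of the 48 s allowed: the clamp is open by about 0.9 rad, and the gripper is still holding the lamp, tipped 45° and aimed at the projector's lens from about 105 mm; no verdict came back.

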